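# Change the pots over on the warming stand

### The arm

A 6-joint arm with a two-finger parallel gripper is mounted at the origin on the work surface. World frame = base frame: x ahead of the robot, y to its left, z up, the work surface at z = 0. Lengths are in m, angles in rad, forces in N, time in s.
With the tool pointing down it reaches from about 0.2 to 0.875 m from the base axis. Payload 3.4 kg.
Tool frame: the origin (TCP) lies between the finger pads; the fingertips stand 25 mm ahead of it and the grasp point (between the pads) lies 6 mm ahead of it (r.nose_length is the z of the fingertips in the tool frame, in m); z points along the fingers, y is the line along which they close (so a half turn about z gives the same grasp; the last joint's range is limited). The gripper opens to 94 mm and grips with 3 to 60 N. Pads are 16 mm wide; open, the fingers measure 119 mm over their backs; the gripper's body (75 mm by 177 mm) begins 78 mm behind the grasp point.
Start: joints at [1, 0.276, 1.505, -0, 1.361, -0.121], TCP at [0.25, 0.518, 0.23] pointing down, gripper open.
Joint ranges: [-2.89, 2.89], [-0.75, 2.08], [0.22, 2.7], [-1.18, 4.32], [0.11, 2.71], [-2.7, 2.7]. Speed limits (rad/s): [2.57, 2.57, 3.14, 3.14, 3.14, 3.14].

### API

Orientations are given as a unit quaternion [w, x, y, z].
In Python, from plant import r, gripper_to, inverse_kinematics, vision, models, telemetry gives the robot as it stands. Calls block until the motion is done:
- r.move_to(position, orientation): joint-space move of the TCP to a pose.
- r.move_l(position, rot=None, vel=0.15, guard=None): straight line of the TCP; rot=None keeps the orientation; vel is the mean speed in m/s. With guard (N) it stops when the force on the tool has changed by that much, and returns True; else False.
- r.movej(angles): joint-space move.
- gripper_to(opening, f_grip=None): finger opening in m; f_grip is the grip in N (None keeps the last); returns when the fingers have stopped.
- r.hold(seconds).
- inverse_kinematics(position, orientation): joint angles nearest the present ones, or None.
- vision.snapshot(name): name is "side" or "top"; returns the picture (480x640x3 uint8, red, green, blue); there is no depth.
- vision.get_calibration(name): a dict with "fx", "fy", "cx", "cy" (pixels), "D" ([k1, k2, p1, p2, k3] as OpenCV has them; the pictures are not rectified), "position" and "orientation" of the camera in the world. Camera axes: x right, y down, z forward; pixel columns grow to the right and rows downward; lengths in m; the calibration is good to about 2 mm. A picture is of the moment at which its call begins. get_calibration takes no time and is no camera call.
A pose or a line that the arm cannot do raises r.PlanningError and nothing moves.
- r.sign_off(): hands the job in; it is judged then, once.
Trained networks look in the newest picture that a camera, given by its name, has taken for a name from the list of things; names that differ only in an ending like _2 or _b are one class to them, and where a whole thing is asked for, a point or a joint stands for the part that bears it (a point fixed in the world has none). Each returns a list of dicts, best first, with "score" (0 to 1); they miss things now and then, are a little off and sometimes report something else, mostly with a low value. They report only what shows in the picture. A call takes as long as a camera call. They do not tell look-alikes from the thing itself.
- models.boxes_of(thing, camera): "at" ([x, y, z] in m, in world coordinates, good to about 4 mm: the middle of the surface that is visible of it).
- models.regions_of(thing, camera): "pixels" (480x640 bool, what is visible of it).
- models.mark_of(thing, camera): "at" ([x, y, z] in m, in world coordinates, good to about 4 mm: a listed point, or the origin of a listed thing).
Readings, each from a call of its own:
- telemetry.current_t(): time.
- telemetry.current_joints(): joint angles.
- telemetry.current_dq(): joint speeds.
- telemetry.current_joint_efforts(): joint torques, N m.
- telemetry.current_ee_pos(): TCP position.
- telemetry.current_tool_rot(): TCP orientation.
- telemetry.current_wrist_force(): force on the tool from outside, world axes, zero at the start.
- telemetry.current_torque(): the same for the moment, N m.
- telemetry.current_opening(): finger opening in m.
- telemetry.current_finger_force(): force on a finger pad.
Only numpy, scipy, OpenCV 4.12 (cv2) and the standard library are available. Lean on these libraries where they do the work, as an engineer would, in place of code of your own. Each camera call takes 0.05 s, during which the arm holds its last target. There are 200 camera calls.

### The job

The coffee is ready and the milk is to be kept warm: lift the tall coffee pot off the warming stand and set it down gently in the middle of the round cork board, its spout pointing out along the board's handle; then set the squat milk pot down gently in the middle of the warming stand in its place. Keep both pots level all the way, and do not shift or tip over any of the other things on the counter.

Things in the scene. Friction and masses are not known exactly. Their poses are not given: they have to be found in the camera images.
- coffee_pot: Tall steel coffee pot with a spout and a black fixed handle arched over its top; loose, 0.4 to 0.8 kg, starts on the stand. Body round, 106 mm across (96 mm at the foot), 95 mm high, lid knob to 106 mm. Origin: centre of its underside; z up, x points to the spout, whose tip reaches 98 mm out from the axis at heights of 80 to 96 mm.
- coffee_grip (a point): Middle of the coffee pot's handle bar, on the pot's axis, 155 mm above its underside; axes as the pot's. The bar is straight and level along x, 92 mm long, 14 mm wide (y), 18 mm high; 10 mm steel uprights carry it at x = -40 and +40 mm.
- spout_tip (a point): Tip of the coffee pot's spout, 95 mm from the pot's axis along its x, 88 mm above its underside.
- milk_pot: Squat steel milk pot without a spout, with a black fixed handle arched over its top; loose, 0.3 to 0.65 kg, starts on the bare counter. Body round, 108 mm across (92 mm at the foot), 66 mm high, lid knob to 73 mm. Origin: centre of its underside; z up, x along its handle bar.
- milk_grip (a point): Middle of the milk pot's handle bar, on the pot's axis, 118 mm above its underside; axes as the pot's. The bar is straight and level along x, 96 mm long, 14 mm wide (y), 18 mm high; 10 mm steel uprights carry it at x = -42 and +42 mm.
- stand: Warming stand, fixed: a round dark steel plate 140 mm across on four legs, its top 60 mm above the counter. Origin: on the counter below the plate's centre. The legs end as four prongs at the plate's edge (at 45 degrees to its x and y), 10 mm thick, 67 mm from the centre, tops 17 mm above the plate: a pot must be lifted out and lowered in from above.
- board: Paddle-shaped cork board, fixed flat on the counter, 12 mm thick: a round part 160 mm across and a handle 40 mm wide, which ends 170 mm from the centre. Origin: centre of the round part, on the counter (its underside); x points from the centre out along the handle.
- tumbler: Bystander: white open tumbler, 72 mm across, 110 mm high, loose, beside the board. Origin: centre of its underside.
- shaker: Bystander: steel cocktail shaker, 74 mm across, 168 mm high, loose, beside the board. Origin: centre of its underside.
- canister: Bystander: white jar with a wooden cap, 76 mm across, 105 mm high, loose, on the far side of the stand. Origin: centre of its underside.
- mug: Bystander: white mug, 76 mm across, 85 mm high, loose, on the far side of the milk pot's first place; its handle points along its y. Origin: centre of its underside.
- wine_a: Bystander: green bottle, 74 mm across, 270 mm high, loose, towards the far edge of the counter on the left. Origin: centre of its underside.
- wine_b: Bystander: brown bottle, 74 mm across, 240 mm high, loose, towards the far edge of the counter on the right. Origin: centre of its underside.
- ice_tub: Bystander: open steel tub, 104 mm across, 100 mm high, with two small side handles that stick out about 35 mm, loose, near the robot. Origin: centre of its underside.
- sugar_bowl: Bystander: open white bowl, 96 mm across, 55 mm high, loose, near the robot. Origin: centre of its underside.
Not all that is in view belongs to the job. What is shaped like the milk_pot but turquoise or yellow is not meant.

How it is judged:
On the way, in this order (a step that is already met when the one before it is completed fails the run):
1. the coffee pot stands in the middle of the board, let go, its spout along the board's handle (horizontal distance between coffee_pot and board below 0.025 m and z of coffee_pot in the frame of board between 0.006 and 0.018 m and angle between coffee_pot's own z axis and vertical below 0.1 rad and angle between the x axis of coffee_pot and the x axis of board, either way round below 0.35 rad and x of spout_tip in the frame of board above 0.05 m and linear speed of coffee_pot below 0.02 m/s and contact force between coffee_pot and the fingers below 0.1 N), for 0.2 s.
2. then the milk pot stands in the middle of the stand, let go (horizontal distance between milk_pot and stand below 0.02 m and z of milk_pot in the frame of stand between 0.054 and 0.066 m and angle between milk_pot's own z axis and vertical below 0.1 rad and linear speed of milk_pot below 0.02 m/s and contact force between milk_pot and the fingers below 0.1 N), for 0.2 s.
At the end, for the whole second after the job is handed in: The coffee pot stands upright (within 0.1 rad) and still on the board, its axis within 25 mm of the middle of the round part, its spout within 0.35 rad of the direction of the board's handle; the milk pot stands upright and still on the stand's plate, within 20 mm of its middle; both are let go (all of step 1 and all of step 2); the robot touches nothing.
It fails at once if a bystander is shifted by more than 30 mm (distance of any of tumbler, shaker, canister, mug, wine_a, wine_b, ice_tub, sugar_bowl from where it was at the start of the episode above 0.03 m).
It fails at once if a bystander is tipped by more than 0.35 rad (angle between any of tumbler, shaker, canister, mug, wine_a, wine_b, ice_tub, sugar_bowl's own z axis and vertical above 0.35 rad).
It fails at once if a pot is tilted by more than 0.45 rad (angle between any of coffee_pot, milk_pot's own z axis and vertical above 0.45 rad).
It fails at once if a pot is dropped or banged down: faster than 0.35 m/s within 20 mm above its new place ((horizontal distance between coffee_pot and board below 0.06 m and z of coffee_pot in the frame of board below 0.032 m and linear speed of coffee_pot above 0.35 m/s) or (horizontal distance between milk_pot and stand below 0.06 m and z of milk_pot in the frame of stand below 0.08 m and linear speed of milk_pot above 0.35 m/s)).
It also fails if it takes over 67 s, if anything falls off the work surface, if the arm or the gripper's body presses on something with over 40 N, if the wrist force passes 120 N, or if a joint passes its speed limit or range.

## Working session

There is one attempt and no reset: what is moved stays moved. The work goes in short steps, each a Python script; the robot and the scene stay as the last script left them, time stands still between calls to the robot, and variables do not carry over. Pictures are saved under pics/ and viewed, at most 10 in all, crops included, and the job is handed in when it is done.

```bash
mkdir -p pics; cat > s.py <<'E'
from plant import r, gripper_to, inverse_kinematics, vision, models, telemetry
import numpy as np, cv2
E
python3 - <<'E'
from s import *
for c in("top","side"):
    im=vision.snapshot(c); cv2.imwrite(f"pics/{c}0.png",im[:,:,::-1])
    k=vision.get_calibration(c); print(c,k)
    for t in["coffee_pot","coffee_grip","spout_tip","milk_pot","milk_grip","stand","board","tumbler","shaker","canister","mug","wine_a","ice_tub","sugar_bowl"]:
        print(t,[(np.round(d["at"],3).tolist(),round(d["score"],2)) for d in models.mark_of(t,c)])
print(telemetry.current_t())
E
```

```text
top {'fx': 560.5475380100091, 'fy': 560.5475380100091, 'cx': 315.9744168251646, 'cy': 245.10757793117648, 'D': array([0.03615191, 0.        , 0.        , 0.        , 0.        ]), 'position': array([0.32923635, 0.05528309, 1.40228551]), 'orientation': array([-0.05499044,  0.71448446, -0.69370085,  0.07257508])}
coffee_pot [([0.536, 0.302, 0.061], 0.83)]
coffee_grip [([0.539, 0.299, 0.216], 0.76), ([0.672, 0.352, 0.003], 0.26)]
spout_tip [([0.624, 0.346, 0.149], 0.84)]
milk_pot [([0.548, 0.509, -0.0], 0.98), ([0.624, 0.03, 0.001], 0.91), ([0.593, -0.14, 0.002], 0.82), ([0.342, 0.285, -0.002], 0.59)]
milk_grip [([0.343, 0.285, 0.117], 0.95), ([0.62, 0.032, 0.119], 0.9), ([0.597, -0.141, 0.118], 0.81), ([0.553, 0.511, 0.118], 0.6)]
stand [([0.532, 0.302, -0.004], 0.9)]
board [([0.536, -0.333, 0.002], 0.69)]
tumbler [([0.437, -0.275, -0.002], 0.96), ([0.624, 0.03, 0.001], 0.32)]
shaker [([0.499, -0.461, -0.003], 0.64)]
canister [([0.499, -0.459, 0.002], 0.4), ([0.624, 0.036, 0.002], 0.18)]
mug [([0.668, 0.167, -0.0], 0.62)]
wine_a [([0.763, -0.177, 0.003], 0.87), ([0.767, 0.203, 0.002], 
[... 717 characters left out ...]
-0.006], 0.94), ([0.337, 0.284, -0.001], 0.89), ([0.594, -0.138, 0.002], 0.63)]
milk_grip [([0.623, 0.033, 0.122], 0.8), ([0.594, -0.139, 0.121], 0.77), ([0.34, 0.289, 0.123], 0.76), ([0.551, 0.512, 0.119], 0.58)]
stand [([0.533, 0.3, -0.007], 0.93), ([0.527, -0.337, -0.0], 0.24)]
board [([0.531, -0.338, -0.002], 0.62)]
tumbler [([0.429, -0.271, -0.002], 0.55), ([0.673, 0.35, -0.004], 0.27)]
shaker [([0.498, -0.459, -0.003], 0.96)]
canister [([0.672, 0.349, 0.0], 0.59)]
mug [([0.665, 0.164, 0.0], 0.85)]
wine_a [([0.769, 0.199, 0.003], 0.58), ([0.761, -0.174, 0.002], 0.58), ([0.539, 0.295, 0.062], 0.28)]
ice_tub [([0.338, 0.115, -0.002], 0.56)]
sugar_bowl [([0.359, -0.144, -0.001], 0.73)]
1.5
```

View pics/top0.png

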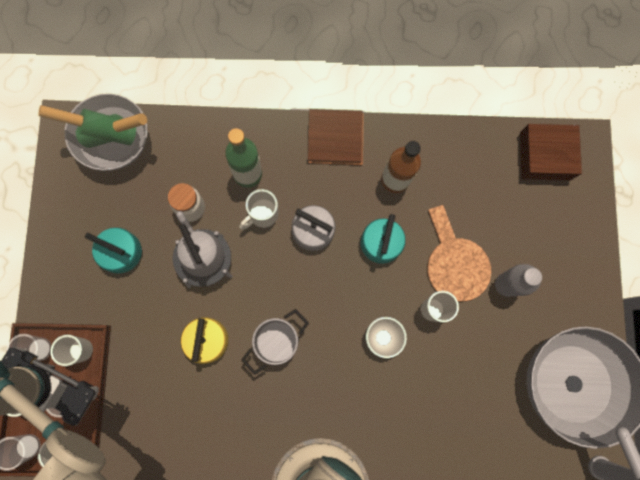

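View pics/side0.png

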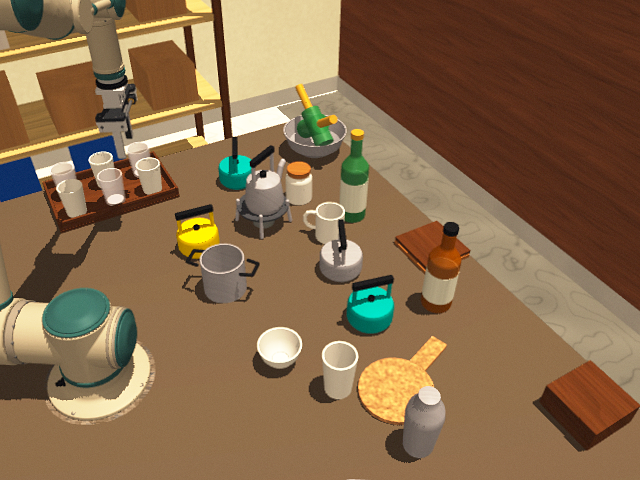

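The candidates for the milk pot in the top view are steel (313,229), turquoise (384,241) and (116,250), and yellow (203,341). I choose the steel one at (313,229), which sits at about (0.622, 0.033) with the mug on its far side. The coffee pot is on the stand at (200,255) with its spout up and to the left. The board is at (459,269) with its handle toward (437,208).

```bash
cat >> s.py <<'E'
from scipy.spatial.transform import Rotation as R
def toworld(px,z,c):
    k=vision.get_calibration(c); K=np.array([[k["fx"],0,k["cx"]],[0,k["fy"],k["cy"]],[0,0,1]])
    n=cv2.undistortPoints(np.array(px,float).reshape(-1,1,2),K,k["D"]).reshape(-1,2)
    q=k["orientation"]; d=R.from_quat(np.r_[q[1:],q[0]]).apply(np.c_[n,np.ones(len(n))])
    p=k["position"]; return p+d*((z-p[2])/d[:,2])[:,None]
def region(thing,c,near,z):
    best=None
    for g in models.regions_of(thing,c):
        v,u=np.nonzero(g["pixels"]); w=toworld(np.c_[u,v],z,c)
        e=np.linalg.norm(w[:,:2].mean(0)-near)
        if best is None or e<best[0]: best=(e,g["pixels"])
    return best[1]
def bar(thing,c,near,z):   # black handle bar: centre and heading on plane z
    im=vision.snapshot(c); m=region(thing,c,near,z)
    m=cv2.dilate(m.astype(np.uint8),np.ones((5,5)))>0
    d=(m&(im.max(2)<45)).astype(np.uint8)
    n,l,s,_=cv2.connectedComponentsWithStats(d); i=1+np.argmax(s[1:,4])
    v,u=np.nonzero(l==i); w=toworld(np.c_[u,v],z,c)[:,:2].astype(np.float32)
    (cx,cy),(a,b),_=(rc:=cv2.minAreaRect(w)); P=cv2.boxPoints(rc); e=[P[1]-P[0],P[2]-P[1]]
    e=max(e,key=np.linalg.norm); th=np.arctan2(e[1],e[0])
    return np.array([cx,cy]),(th+np.pi/2)%np.pi-np.pi/2,max(a,b),min(a,b)
def down(th):  # tool z down, tool x along heading th
    q=(R.from_euler("z",th)*R.from_euler("x",np.pi)).as_quat(); return np.r_[q[3],q[:3]]
E
python3 - <<'E'
from s import *
for c in("top","side"):
    for t,n,z in(("coffee_pot",(.54,.3),.222),("milk_pot",(.622,.033),.125)):
        print(c,t,bar(t,c,n,z))
    m=region("board",c,(.535,-.33),.012); v,u=np.nonzero(m); w=toworld(np.c_[u,v],.012,c)[:,:2]
    # raster 1mm, distance transform for disc centre
    q=(np.round((w-[.3,-.6])*250)).astype(int); g=np.zeros((130,130),np.uint8); g[q[:,0].clip(0,129),q[:,1].clip(0,129)]=1
    g=cv2.morphologyEx(g,cv2.MORPH_CLOSE,np.ones((5,5))); D=cv2.distanceTransform(g,cv2.DIST_L2,5); i=np.array(np.unravel_index(D.argmax(),D.shape))
    ctr=i/250+[.3,-.6]; far=np.linalg.norm(w-ctr,axis=1); h=w[(far>.1)&(far<.19)].mean(0)
    print(c,"board",ctr,D.max()/250,"handle",h,np.arctan2(*(h-ctr)[::-1]),far.max())
im=cv2.imread("pics/top0.png")
cv2.imwrite("pics/crop.png",cv2.resize(np.hstack([im[190:300,150:260],im[180:290,260:370]]),None,fx=3.5,fy=3.5))
for xy in((.538,.298),(.622,.033),(.534,-.336)):
  for th in(.51,-.45,.35):
    for k in(0,np.pi,-np.pi):
      s=inverse_kinematics([*xy,.4],down(th+k)); print(xy,th,round(k,1),None if s is None else np.round(s,2))
E
```

```text
top coffee_pot (array([0.50106663, 0.27499437]), np.float32(0.0), 0.0, 0.0)
top milk_pot (array([0.61521971, 0.03492166]), np.float32(0.0), 0.0, 0.0)
top board [ 0.54 -0.34] 0.07430079 handle [ 0.66129136 -0.28929442] 0.39596729870409947 0.16483986066636946
side coffee_pot (array([0.53956491, 0.29124534]), np.float32(0.49006712), 0.10412806272506714, 0.02403653785586357)
side milk_pot (array([0.61863625, 0.02509068]), np.float32(1.0221468), 0.11430329084396362, 0.014294527471065521)
side board [ 0.532 -0.312] 0.059150398 handle [ 0.64267503 -0.30383575] 0.07363439857398402 0.16717355021255728
(0.538, 0.298) 0.51 0 [ 0.39  0.3   1.06 -0.    1.78  1.45]
(0.538, 0.298) 0.51 3.1 [ 0.39  0.3   1.06  0.    1.78 -1.69]
(0.538, 0.298) 0.51 -3.1 [ 0.39  0.3   1.06  0.    1.78 -1.69]
(0.538, 0.298) -0.45 0 [ 0.39  0.3   1.06 -0.    1.78  2.41]
(0.538, 0.298) -0.45 3.1 [ 0.39  0.3   1.06  0.    1.78 -0.73]
(0.538, 0.298) -0.45 -3.1 [ 0.39  0.3   1.06  0.    1.78 -0.73]
(0.538, 0.298) 0.35 0 [ 0.39  0.3   1.06 -0.    1.78  1.61]
(0.538, 0.298) 0.35 3.1 [ 0.39  0.3   1.06  0.    1.78 -1.53]
(0.53
[... 416 characters left out ...]
   1.78 -1.18]
(0.622, 0.033) 0.35 0 [-0.06  0.31  1.04 -0.    1.78  1.16]
(0.622, 0.033) 0.35 3.1 [-0.06  0.31  1.04  0.    1.78 -1.98]
(0.622, 0.033) 0.35 -3.1 [-0.06  0.31  1.04  0.    1.78 -1.98]
(0.534, -0.336) 0.51 0 [-0.67  0.33  1.02 -0.    1.79  0.39]
(0.534, -0.336) 0.51 3.1 None
(0.534, -0.336) 0.51 -3.1 None
(0.534, -0.336) -0.45 0 [-0.67  0.33  1.02 -0.    1.79  1.35]
(0.534, -0.336) -0.45 3.1 [-0.67  0.33  1.02  0.    1.79 -1.79]
(0.534, -0.336) -0.45 -3.1 [-0.67  0.33  1.02  0.    1.79 -1.79]
(0.534, -0.336) 0.35 0 [-0.67  0.33  1.02 -0.    1.79  0.55]
(0.534, -0.336) 0.35 3.1 [-0.67  0.33  1.02  0.    1.79 -2.59]
(0.534, -0.336) 0.35 -3.1 [-0.67  0.33  1.02  0.    1.79 -2.59]
```

View pics/crop.png

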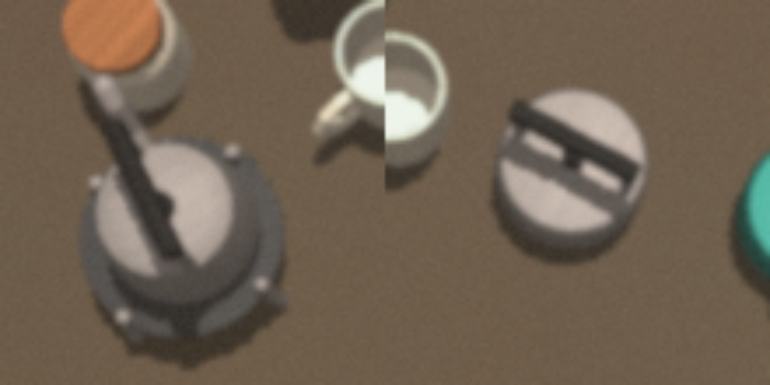

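The crop confirms the steel pot, with its bar running from pixel (298,211) to (331,230). The coffee bar runs from (182,223) to (199,261). Next I grasp and lift the coffee pot.

```bash
python3 - <<'E'
from s import *
for p,z in(([(182.3,223.4),(199.1,261.4)],.224),([(297.7,210.9),(330.6,230)],.127)):
    w=toworld(p,z,"top")[:,:2]; d=w[0]-w[1]; print(w.mean(0),np.arctan2(d[1],d[0]),np.linalg.norm(d))
r.move_l([.25,.518,.40],vel=.25)
g=np.array([.5385,.298]); th=.50
r.move_to([*g,.40],down(th)); gripper_to(.06)
r.move_l([*g,.30],vel=.2); im=vision.snapshot("side"); cv2.imwrite("pics/a.png",cv2.resize(im[90:290,160:430,::-1],None,fx=2.5,fy=2.5))
print(telemetry.current_t(),telemetry.current_ee_pos())
E
```

```text
[0.54244659 0.29488328] 0.46749095740442304 0.09048159114089482
[0.6209913  0.03253032] 1.0661615300920566 0.08905263869577143
5.6333 [0.5393599  0.2983435  0.30169167]
```

View pics/a.png

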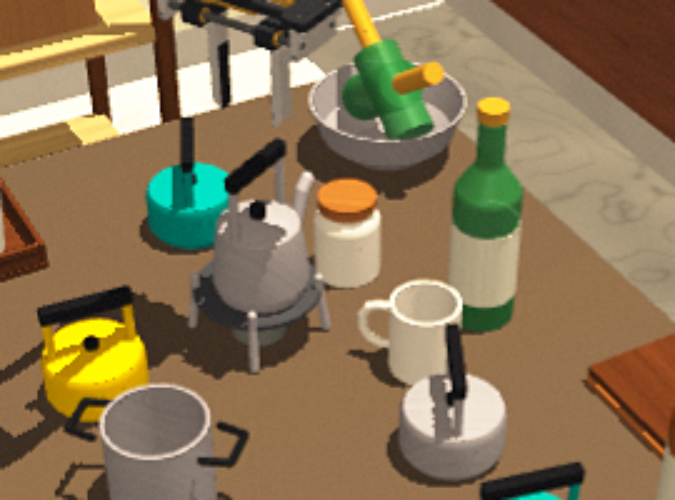

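The open fingers straddle the line of the bar (crop 215–285, 100), and nothing is near them. I go down, grip and lift.

```bash
python3 - <<'E'
from s import *
g=[.540,.297]; q=down(.49)
print("guard",r.move_l([*g,.221],q,vel=.12,guard=8))
print(gripper_to(0.0,45),telemetry.current_opening(),telemetry.current_finger_force(),telemetry.current_ee_pos())
r.move_l([*g,.26],vel=.06); print(telemetry.current_wrist_force(),telemetry.current_opening())
r.move_l([*g,.38],vel=.15); 
b=[.536,-.336]
r.move_l([.55,0,.38],down(.43),vel=.2); r.move_l([*b,.38],down(.37),vel=.2)
r.move_l([*b,.25],vel=.15)
print(telemetry.current_t(),telemetry.current_wrist_force(),telemetry.current_torque(),telemetry.current_opening())
for c in("top","side"):
    im=vision.snapshot(c)
    print(c,[(t,[(np.round(d["at"],3).tolist(),round(d["score"],2)) for d in models.mark_of(t,c)[:2]]) for t in("coffee_pot","coffee_grip","spout_tip","board")])
    cv2.imwrite(f"pics/b{c}.png",im[:,:,::-1])
a=cv2.imread("pics/btop.png")[170:350,360:560]; s=cv2.imread("pics/bside.png")[250:470,280:480]
cv2.imwrite("pics/b.png",np.hstack([cv2.resize(a,(390,400)),cv2.resize(s,(390,400))]))
E
```

```text
guard False
False 0.014003940446377672 44.99958157539368 [0.53980164 0.29739955 0.22095754]
[ 0.23061286  0.29116463 -6.38144858] 0.013853247422968059
13.45 [ 0.26863456 -0.04758683 -6.03519914] [ 0.03603791  0.07774872 -0.00199915] 0.013610871549669978
top [('coffee_pot', [([0.535, -0.334, 0.093], 0.86), ([0.337, 0.117, -0.001], 0.48)]), ('coffee_grip', [([0.496, -0.459, 0.001], 0.15)]), ('spout_tip', [([0.625, -0.297, 0.179], 0.78)]), ('board', [([0.532, -0.337, -0.001], 0.93)])]
side [('coffee_pot', [([0.537, -0.337, 0.091], 0.88)]), ('coffee_grip', [([0.536, -0.34, 0.243], 0.68)]), ('spout_tip', [([0.623, -0.297, 0.177], 0.97)]), ('board', [([0.531, -0.336, -0.001], 0.68)])]
```

View pics/b.png

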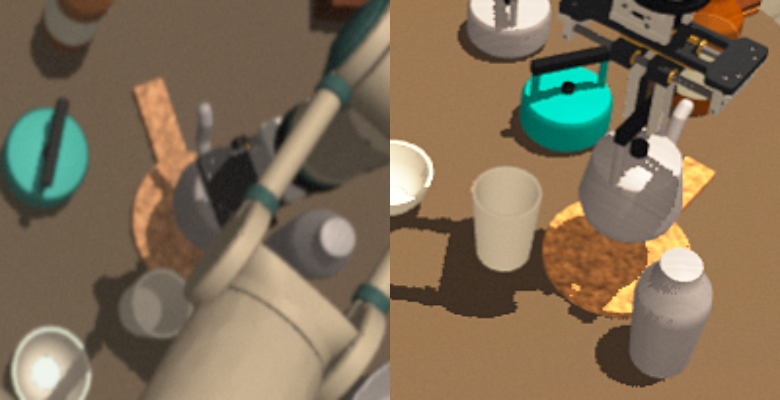

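The pot hangs level over the board, with its spout up along the handle (top crop 205,110; handle 150,90). I lower it with the force guard, release and retreat.

```bash
python3 - <<'E'
from s import *
b=[.533,-.336]
r.move_l([*b,.185],vel=.1)
print(r.move_l([*b,.168],vel=.02,guard=3),telemetry.current_ee_pos(),telemetry.current_wrist_force())
gripper_to(.06); r.hold(.3)
r.move_l([*b,.26],vel=.15); r.move_l([*b,.36],vel=.25)
r.move_to([.6,-.1,.33],down(.7)); 
for c in("top","side"):
    vision.snapshot(c)
    print(c,[(t,[(np.round(d["at"],3).tolist(),round(d["score"],2)) for d in models.mark_of(t,c)[:2]]) for t in("coffee_pot","coffee_grip","spout_tip","board")])
print([np.round(d["at"],3) for d in models.mark_of("milk_grip","side")])
print(telemetry.current_t())
E
```

```text
True [ 0.53285122 -0.3357606   0.17290997] [-0.50908487  0.17028436  5.0980284 ]
top [('coffee_pot', [([0.534, -0.332, 0.015], 0.55)]), ('coffee_grip', [([0.532, -0.336, 0.168], 0.83)]), ('spout_tip', [([0.622, -0.296, 0.1], 0.77)]), ('board', [([0.665, 0.166, -0.002], 0.33)])]
side [('coffee_pot', [([0.531, -0.336, 0.008], 0.85), ([0.665, 0.161, -0.0], 0.46)]), ('coffee_grip', [([0.532, -0.335, 0.17], 0.89), ([0.338, 0.118, -0.006], 0.16)]), ('spout_tip', [([0.618, -0.299, 0.102], 0.65)]), ('board', [])]
[array([ 0.591, -0.137,  0.116]), array([0.341, 0.288, 0.119]), array([0.551, 0.51 , 0.115]), array([0.622, 0.038, 0.12 ])]
19.35
```

The coffee pot stands on the board within a few mm, and the spout heading agrees. Next is the milk pot.

```bash
python3 - <<'E'
from s import *
g=[.6215,.033]; q=down(1.06)
r.move_to([*g,.28],q); r.move_l([*g,.20],vel=.2)
print("guard",r.move_l([*g,.124],vel=.1,guard=8))
gripper_to(0.0,45); print(telemetry.current_opening(),telemetry.current_ee_pos())
r.move_l([*g,.16],vel=.06); print(telemetry.current_wrist_force(),telemetry.current_opening())
r.move_l([*g,.34],vel=.2); r.move_l([.53,.2,.34],vel=.2)
for c in("top","side"):
    im=vision.snapshot(c)
    print(c,[(t,[(np.round(d["at"],3).tolist(),round(d["score"],2)) for d in models.mark_of(t,c)[:4]]) for t in("milk_pot","milk_grip","stand")])
    for d in models.regions_of("stand",c)[:1]:
        v,u=np.nonzero(d["pixels"]);print(u.min(),u.max(),v.min(),v.max(),d["score"])
    cv2.imwrite(f"pics/c{c}.png",im[:,:,::-1])
a=cv2.imread("pics/ctop.png")[170:350,120:320]; s=cv2.imread("pics/cside.png")[90:290,190:390]
cv2.imwrite("pics/c.png",np.hstack([cv2.resize(a,(390,400)),cv2.resize(s,(390,400))]))
print(telemetry.current_t(),telemetry.current_opening())
E
```

```text
guard False
0.013795368637080158 [0.62142838 0.03310242 0.1240028 ]
[-0.31021278 -0.23815902 -6.79783361] 0.01359232828004209
top [('milk_pot', [([0.534, 0.196, 0.217], 0.87), ([0.594, -0.14, 0.0], 0.65), ([0.55, 0.508, 0.0], 0.61)]), ('milk_grip', [([0.6, -0.14, 0.117], 0.96), ([0.343, 0.283, 0.116], 0.76), ([0.532, 0.201, 0.335], 0.63), ([0.553, 0.51, 0.12], 0.57)]), ('stand', [([0.536, 0.3, -0.005], 0.92), ([0.359, -0.148, 0.001], 0.43), ([0.621, -0.3, 0.101], 0.29)])]
173 232 234 286 0.97
side [('milk_pot', [([0.339, 0.287, -0.001], 0.98), ([0.53, 0.201, 0.218], 0.74), ([0.592, -0.142, 0.003], 0.63), ([0.552, 0.511, -0.006], 0.61)]), ('milk_grip', [([0.531, 0.201, 0.334], 0.98), ([0.342, 0.288, 0.123], 0.94), ([0.55, 0.508, 0.114], 0.86), ([0.617, -0.298, 0.099], 0.69)]), ('stand', [([0.533, 0.299, -0.001], 0.61)])]
236 291 186 237 0.86
25.6167 0.013611114642940448
```

View pics/c.png

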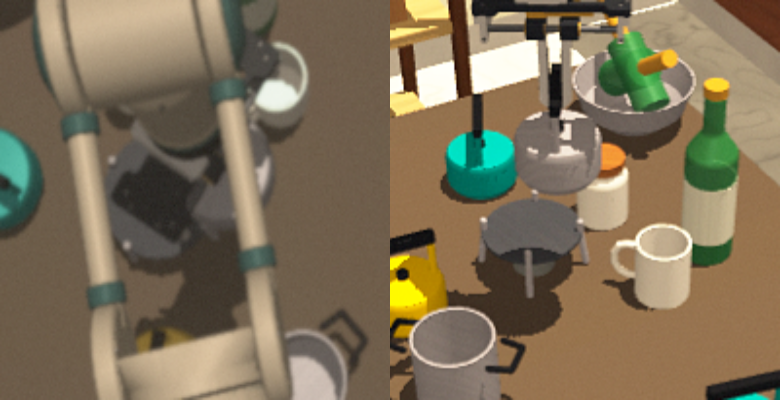

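The milk pot hangs level, and the stand is empty. The prong tops in the side crop are at about (534,197), (484,222), (529,255) and (582,228). I check the centre from these, then lower.

```bash
python3 - <<'E'
from s import *
P=np.array([(534,197),(484,222),(529,255),(582,228)],float); P=(P-[390,0])/1.95+[190,90]
w=toworld(P,.077,"side")[:,:2]; m=w.mean(0); print(m,np.linalg.norm(w-m,axis=1))
b=[.5335,.3003]
assert np.linalg.norm(m-b)<.01
r.move_l([*b,.34],vel=.15); r.move_l([*b,.215],vel=.15); r.move_l([*b,.194],vel=.05)
print(r.move_l([*b,.179],vel=.02,guard=3),telemetry.current_ee_pos(),telemetry.current_wrist_force())
gripper_to(.06); r.hold(.3)
r.move_l([*b,.27],vel=.15); r.move_l([*b,.38],vel=.25); r.move_to([.35,.35,.42],down(1.06))
for c in("top","side"):
    im=vision.snapshot(c)
    print(c,[(t,[(np.round(d["at"],3).tolist(),round(d["score"],2)) for d in models.mark_of(t,c)[:4]]) for t in("milk_pot","stand","coffee_pot","spout_tip")])
cv2.imwrite("pics/d.png",im[:,:,::-1])
print(telemetry.current_t())
E
```

```text
[0.5285555  0.27680773] [0.0641962  0.06678015 0.06450158 0.06848894]Traceback (most recent call last):
  File "<stdin>", line 5, in <module>
AssertionError
```

The crop's vertical scale is 2.0, not 1.95, so I redo the check.

```bash
python3 - <<'E'
from s import *
P=np.array([(534,197),(484,222),(529,255),(582,228)],float); P=(P-[390,0])/[1.95,2]+[190,90]
for z in(.077,.07): 
    w=toworld(P,z,"side")[:,:2]; m=w.mean(0); print(z,m,np.linalg.norm(w-m,axis=1))
im=cv2.imread("pics/cside.png")
c=cv2.resize(im[160:260,220:310],None,fx=6,fy=6)
# predicted prong-top circle and plate rim for centre (.5335,.3003)
k=vision.get_calibration("side"); q=k["orientation"]; Rw=R.from_quat(np.r_[q[1:],q[0]]).inv(); K=np.array([[k["fx"],0,k["cx"]],[0,k["fy"],k["cy"]],[0,0,1]])
for rad,z,col in((.067,.077,(0,0,255)),(.07,.06,(0,255,0))):
    t=np.linspace(0,6.28,80); X=np.c_[.5335+rad*np.cos(t),.3003+rad*np.sin(t),0*t+z]
    p=cv2.projectPoints(Rw.apply(X-k["position"]),np.zeros(3),np.zeros(3),K,k["D"])[0].reshape(-1,2)
    for x,y in (p-[220,160]+.5)*6: cv2.circle(c,(int(x),int(y)),1,col,-1)
cv2.imwrite("pics/e.png",c)
E
```

```text
0.077 [0.53406447 0.28810395] [0.06331408 0.06715299 0.06365413 0.06887414]
0.07 [0.53777521 0.29640074] [0.06375749 0.06762328 0.06409992 0.06935648]
```

View pics/e.png

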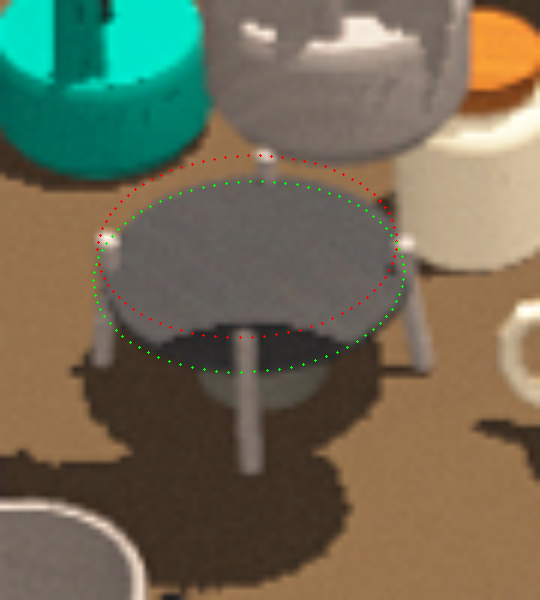

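The predicted prong circle (red) passes through all four prong tops (265,155), (108,240), (405,243) and (245,333), so the centre (0.535, 0.300) holds. My hand-read pixels were off. I lower the pot.

```bash
python3 - <<'E'
from s import *
b=[.5345,.3]
r.move_l([*b,.34],vel=.15); r.move_l([*b,.215],vel=.15); r.move_l([*b,.194],vel=.05)
print(r.move_l([*b,.179],vel=.02,guard=3),telemetry.current_ee_pos(),telemetry.current_wrist_force())
gripper_to(.06); r.hold(.3)
r.move_l([*b,.27],vel=.15); r.move_l([*b,.38],vel=.25); r.move_to([.35,.35,.42],down(1.06))
for c in("top","side"):
    im=vision.snapshot(c)
    print(c,[(t,[(np.round(d["at"],3).tolist(),round(d["score"],2)) for d in models.mark_of(t,c)[:4]]) for t in("milk_pot","stand","coffee_pot","spout_tip")])
cv2.imwrite("pics/d.png",im[:,:,::-1])
print(telemetry.current_t())
E
```

```text
True [0.53456552 0.29993643 0.18387358] [-0.72471075  0.07339843  5.99237184]
top [('milk_pot', [([0.547, 0.511, -0.001], 0.89), ([0.342, 0.284, -0.003], 0.7), ([0.595, -0.141, -0.002], 0.61), ([0.537, 0.3, 0.061], 0.6)]), ('stand', [([0.536, 0.302, -0.003], 0.97)]), ('coffee_pot', [([0.534, -0.332, 0.018], 0.74)]), ('spout_tip', [([0.62, -0.297, 0.099], 0.67), ([0.496, -0.457, 0.0], 0.62)])]
side [('milk_pot', [([0.339, 0.286, -0.002], 0.71), ([0.596, -0.143, 0.003], 0.69), ([0.553, 0.509, -0.003], 0.63)]), ('stand', [([0.534, 0.298, -0.004], 0.83)]), ('coffee_pot', [([0.532, -0.333, 0.01], 0.81)]), ('spout_tip', [([0.621, -0.303, 0.1], 0.59), ([0.357, -0.143, -0.001], 0.4)])]
32.3167
```

View pics/d.png

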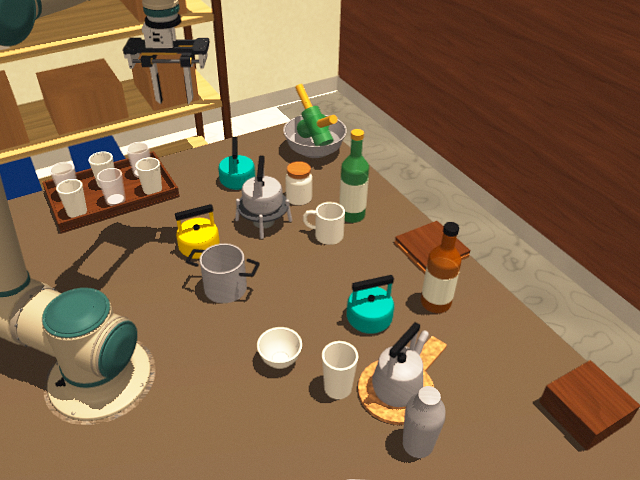

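The milk pot stands level on the stand at (262,195). The coffee pot is on the board at (400,375) with its spout along the handle. The other things look unmoved and the gripper is clear.

```bash
python3 -c "
from s import *
print(r.sign_off())"
```

```text
the job is handed in; nothing more can be done
None
```

I've handed the job in; no verdict came back. By the last camera check, the coffee pot stands mid-board with its spout along the handle, the milk pot stands mid-stand, and nothing else looks moved (about 32 s of the 67 s used).

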